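# Hang up the press guard and load a lantern-bracket blank

## Robot

A 6-joint arm with a two-finger parallel gripper is mounted at the origin on the work surface. World frame = base frame: x ahead of the robot, y to its left, z up, the work surface at z = 0. Lengths are in m, angles in rad, forces in N, time in s.
With the tool pointing down it reaches from about 0.4 to 0.825 m from the base axis. Payload 7 kg.
Tool frame: the origin (TCP) lies between the finger pads; the fingertips stand 19 mm ahead of it and the grasp point (between the pads) is the TCP (nose_length is the distance from the TCP to the fingertips, in m); z points along the fingers, y is the direction in which the jaws open and shut (so a half turn about z gives the same grasp; the last joint's range is limited). The gripper opens to 85 mm and grips with 20 to 120 N. Pads are 22 mm wide; open, the fingers measure 114 mm over their backs; the gripper's body (76 mm by 85 mm) begins 54 mm behind the grasp point. The pads swing forward as they close: fully open they stand 13 mm farther back than shut.
Start: joints at [1.528, 0.359, 0.012, 0, -1.224, -0.288], TCP at [0.219, 0.638, 0.25] pointing down, gripper open.
Joint ranges: [-3.07, 3.07], [-1.43, 2.12], [-1.02, 1.25], [-3.03, 1.67], [-3.05, -0], [-3.03, 3.03]. Speed limits (rad/s): [2.39, 2.39, 3.01, 3.14, 3.14, 3.14].

## Interface

Orientations are given as a unit quaternion [x, y, z, w].
In Python, from plant import * gives the robot as it stands.
- The arm moves only by the tool send_rows, never from a script. Its argument "motion" is one flat list of numbers, 7 for each row, row after row: the shift along the tool's x, y, z in cm, then the turn, a rotation vector about the tool's x, y, z in rad, then the finger opening in cm, from 0 to 8.54. A call has 1 to 20 rows; each row shifts and turns the commanded pose from where the row before left it, along the tool's axes as they then stand; what a row does not reach is not made up. A row lasts 1/8 s, in which the tool goes at most 62.5 mm and 10.7 degrees, less where a joint would pass 70% of its speed; a pose out of reach is approached as far as the arm can. A call is refused whole if a number of a shift passes 6.25 or a number of a turn 0.188, either way. A call with a gripper value outside its range is refused whole. The fingers move at their own pace and stop on an object; the grip force is fixed at half the most. Time passes only in rows, so rows that do not move let the fingers close. It gives the time, the measured TCP pose, the force and the opening at its end, in the units of the state.
- read_state(): the state, without advancing time (a new reading comes with each control period).
- snapshot(name): name is "scene" or "top" or "wrist"; returns the picture (480x640x3 uint8, red, green, blue); there is no depth.
- camera_model(name): a dict with "fx", "fy", "cx", "cy" (pixels), "distortion" ([k1, k2, p1, p2, k3] as OpenCV has them; the pictures are not rectified), "eye" and "rotation" of the camera in the world; the wrist camera has in their place "tool_from_camera" (4x4, takes a point from camera to tool coordinates, whose origin is the TCP and whose axes are the flange's). Camera axes: x right, y up, looking along -z (the intrinsics and any distortion apply to the point x, -y, -z); pixel columns grow to the right and rows downward; lengths in m; the calibration is good to about 2 mm. A picture is of the moment at which its call begins: read the wrist's pose just before it. camera_model takes no time and is no camera call.
- finish_job(): hands the job in, once; it reports no verdict.
The state is a dict: "time": time; "q": joint angles; "dq": joint speeds; "joint_efforts": joint torques, N m; "tool_pos": TCP position; "tcp_rot": TCP orientation; "contact_force": force on the tool from outside, world axes, zero at the start; "wrist_torque": the same for the moment, N m; "gripper_width": finger opening in m.
Only numpy, scipy, OpenCV 4.12 (cv2) and the standard library are available. Lean on these libraries where they do the work, as an engineer would, in place of code of your own. Each camera call takes 0.05 s, during which the arm holds its last target. There are 200 camera calls.

## Task

Lift the stamping press's drop guard by the red knob on its slotted bar and hook the bar's slot over the cross pin inside the keeper, so that the guard hangs up there by itself; never let the guard fall. Then take the brass bracket blank off its wooden rest and lay it in the die under the raised guard, with its hexagonal head fully home in the recess and its arm in the channel, sticking out of the press's front. Do not knock over or push about the other wares on the bench.

Things in the scene. Friction and masses are not known exactly. Their poses are not given: they have to be found in the camera images.
- guard (a joint): Drop guard of the green two-column press: clear panel in a yellow frame, 190 x 80 x 8 mm, sliding straight up and down in guides in front of the die. In m: 0 = down, 0.11 = upper stop. With bar and knob it weighs 5 to 7.5 N; let go unhooked it falls shut. A feed gap (26 wide, 25 mm high) in its lower edge lets the blank's arm stick out but not its head in.
- guard_edge (a point): Middle of the guard's lower edge: 55 mm above the bench when down, 114 to 136 mm when hung up. The guard's plane is 71 mm in front of the nest point.
- bar (a joint): Slotted steel hanging bar, 8 mm thick, 28 mm wide, swinging freely fore and aft on a pivot on the guard's front. In rad: 0 = leaning 0.55 forward (away from the press), its rest; 0.55 = upright; 0.65 = end. Hooked it stands upright, the pin (8 mm thick) under the slot pocket's roof, the knob's centre 44 mm above the pin's.
- slot_mouth (a point): Middle of the slot's mouth in the bar's rear edge, 58 mm up from the pivot, 12 mm behind the line pivot-knob. Mouth 16 mm high; inside, the slot turns up into a pocket 12 mm wide, centred on that line, roof 80 mm from the pivot, behind a lip 14 mm long. When the bar swings upright into the pin, the pin enters if the knob's height is then about 53 to 61 mm above the pin's centre.
- knob (a point): Centre of the red barrel knob (28 mm in diameter, 26 mm long along y, flat ends) on top of the bar, 120 mm from the pivot: the guard's handle, to be gripped on its two flat ends (along y). At first 222 mm above the bench. As the bar swings it must turn in the fingers (3 to 6 N of drag). Axes turn with the bar: x from its rear edge to the rear, y level along the pivot, z up the bar.
- bar_pivot (a point): The bar's pivot (axis y, parallel to the press's front) on the guard; 120 mm above the bench when the guard is down, rising with it.
- keeper (a point): Middle of the keeper, 266 mm up, straight above the bar's pivot: two cheek plates (4 mm thick, 12 mm apart, 246 to 288 mm up) on the press's crown. Hidden between them a level cross pin, 8 mm thick, straight above the pivot, is clamped 10 mm below to 10 mm above this point: not reported, to be felt with the bar. Axes: x from the press's front to its back, y to its left, z up.
- housing (a point): Lower front edge of the toggle housing's top part (90 mm wide, from 360 to 440 mm up; below it, down to 290 mm, its front is 12 mm further back). It stands 22 mm behind the hooked knob's axis, so a hand held upright there hits it: lean the hand away from the press. A blocked bar (pin against its plain rear edge or lip) stops with the knob 20 mm or more short of upright.
- nest (a point): Centre of the floor of the die's recess, 59 mm above the bench; axes as the keeper's. Hexagon 6 mm deep, 59.6 mm across flats (bevelled to 64.6 mm at the top). A channel 15.6 mm wide (20.6 at the top) leads from its front flat along -x. Punch 69 mm above this floor. The hung-up bar and knob stand 82 mm in front of this point.
- channel_end (a point): Floor of the channel at the die's front edge, 55 mm in front of the nest point. The press's bed below (30 mm high) ends 35 mm further forward.
- blank_head (a point): Centre of the underside of the hexagonal head of the brass lantern-bracket blank (0.18 to 0.28 kg). Head 56 mm across flats, 6 mm thick; a straight arm, 12 mm wide, 8 mm thick, same flat underside, leaves the middle of one flat along -x and ends 145 mm from this point. z up; in the nest its axes agree with the nest's. It balances 35 mm from here along the arm.
- blank_arm (a point): Middle (half-way up) of the blank's arm, 115 mm from the head's centre: where to hold it, across its 12 mm width (along y). Axes as for the head.
- rest_top (a point): On top of the wooden rest, 30 mm above the bench, under the blank's head at first. A fixed block 80 mm wide (y), from 37 mm behind (+x) to 55 mm in front (-x) of this point; the blank's arm overhangs its front.
- lantern: Bystander: small hexagonal brass lantern, 84 mm wide, 145 mm high. Origin at its foot.
- pot: Bystander: round copper pot, 80 mm wide, 88 mm high. Origin at its foot.
- bell: Bystander: brass hand bell, 52 mm wide, 75 mm high. Origin at its foot.
- oil_lamp: Bystander: low brass oil-lamp dish, 52 mm wide, 26 mm high. Origin at its foot.
- bowl: Bystander: brass bowl, 100 mm wide, 45 mm high. Origin at its foot.
- stack: Bystander: stack of small brass and copper plates, 84 mm wide, 48 mm high. Origin at its foot.
- spanner: Bystander: steel spanner lying flat, 160 mm long.
There are look-alikes about, which are no part of the job. What is shaped like the part that bears blank_head but white is not meant.

How it is judged:
On the way, in this order (a step that is already met when the one before it is completed fails the run):
1. the guard hangs up by itself on its hooked bar, the robot's fingers off everything (value of joint guard above 0.05 m and value of joint bar above 0.45 rad and velocity of joint guard between -0.01 and 0.01 m/s and contact force between the fingers and anything else below 0.3 N), for 0.3 s.
2. the blank is lifted off its rest (distance between blank_head and rest_top above 0.05 m), for 0.1 s.
At the end, for the whole second after the job is handed in: The guard hangs on its hooked bar, more than 50 mm up, with the bar upright (joint above 0.45) and still; the blank lies in the die, its head within 4 mm of the recess's centre and within 2.5 mm of its floor, level within 0.05 rad, its arm in the channel, sticking out of the press's front (value of joint guard above 0.05 m and value of joint bar above 0.45 rad and velocity of joint guard between -0.01 and 0.01 m/s and horizontal distance between blank_head and nest below 0.004 m and z of blank_head in the frame of nest below 0.0025 m and x of blank_arm in the frame of nest below -0.1 m and angle between blank_head's own z axis and vertical below 0.05 rad); the robot touches nothing.
It fails at once if the guard is let fall (faster than 0.4 m/s) (velocity of joint guard below -0.4 m/s).
It fails at once if a bystander is pushed more than 30 mm or knocked over (distance of any of lantern, pot, bell, oil_lamp, bowl, stack, spanner from where it was at the start of the episode above 0.03 m or angle between any of lantern, pot, bell, oil_lamp, bowl, stack, spanner's own z axis and vertical above 0.5 rad).
It also fails if it takes over 61 s, if anything falls off the work surface, if the arm or the gripper's body presses on something with over 40 N, if the wrist force passes 120 N, or if a joint passes its speed limit or range.

## Working session

There is one attempt and no reset: what is moved stays moved. The work goes in short steps, Python scripts to look and compute and a tool call to move; the robot and the scene stay as the last step left them, time stands still between calls to the robot, and variables do not carry over. Pictures are saved under pics/ and viewed, about 8 in all and at most 12, crops included, and the job is handed in when it is done.

Besides the shell and the picture viewer there is one more tool, called after "Call:" as name(argument=value, ...) on one line, values as JSON. send_rows: Moves the arm, as the interface text tells. Its arguments: {"type":"object","properties":{"motion":{"type":"array","items":{"type":"number"}}},"required":["motion"]}

```bash
ls; mkdir -p pics
python3 - <<'E'
from plant import *
import cv2,json
s=read_state(); print(s)
for n in ("scene","top","wrist"):
    im=snapshot(n); cv2.imwrite(f"pics/{n}0.png",im[:,:,::-1]); m=camera_model(n); print(n,m)
E
```

```text
pics
{'time': 0.0, 'q': array([ 1.52806562e+00,  3.59394432e-01,  1.10793913e-02, -3.61161174e-04,
       -1.22407402e+00, -2.88090452e-01]), 'dq': array([ 8.58431696e-04, -1.38905481e-03, -2.90820524e-04,  8.50308279e-05,
        1.42361719e-03,  7.84329725e-04]), 'joint_efforts': array([-7.35587309e-05, -5.83324099e+01,  2.93410581e+01,  6.93645492e+00,
       -5.81895554e-03, -9.08764179e-06]), 'tool_pos': array([0.21913276, 0.63798118, 0.24936571]), 'tcp_rot': array([ 9.86340378e-01, -1.64717927e-01, -7.10560171e-05,  8.11160370e-04]), 'contact_force': array([ 0.3956962 , -0.75609939,  0.00849824]), 'wrist_torque': array([-0.04145694,  0.0112018 , -0.01486527]), 'gripper_width': 0.08558257025877751}
scene {'fx': 532.0607874320668, 'fy': 532.0607874320668, 'cx': 314.54797223815876, 'cy': 237.2428507069142, 'distortion': array([-0.13043814,  0.        ,  0.        ,  0.        ,  0.        ]), 'eye': array([ 1.21183015, -0.01202904,  1.19009781]), 'rotation': array([0.20550292, 0.21622771, 0.69266808, 0.65667728])}
top {'fx': 568.5413070556704, 'fy': 568.5413070556704, 'cx': 320.4286203484826, 'cy': 240.35708771954137, 'distortion': array([0.0556289, 0.       , 0.       , 0.       , 0.       ]), 'eye': array([ 0.4325645 , -0.05741628,  1.35507007]), 'rotation': array([ 0.04897246, -0.03774785, -0.70523227,  0.7062749 ])}
wrist {'fx': 335.8372131308704, 'fy': 335.8372131308704, 'cx': 320.2183295579597, 'cy': 238.18997208774798, 'distortion': array([-0.01485291,  0.        ,  0.        ,  0.        ,  0.        ]), 'tool_from_camera': array([[ 1.32892819e-05,  9.62982251e-01,  2.69564805e-01,
         6.81857654e-02],
       [ 9.99999383e-01,  2.86549148e-04, -1.07295542e-03,
        -6.38989256e-04],
       [-1.11048059e-03,  2.69564653e-01, -9.62981653e-01,
        -1.24975435e-01],
       [ 0.00000000e+00,  0.00000000e+00,  0.00000000e+00,
         1.00000000e+00]])}
```

View pics/scene0.png

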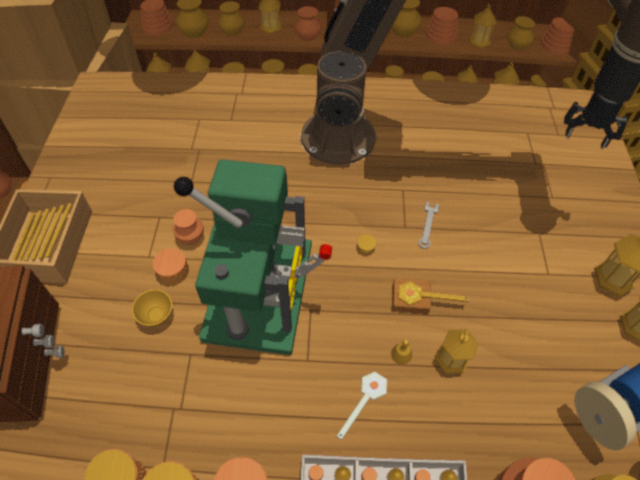

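View pics/top0.png

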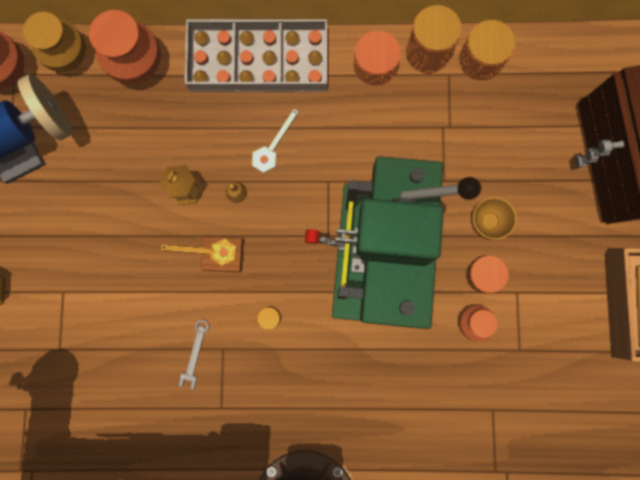

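The overhead view shows the press front (image left) facing world +y. The knob is at about (312,237), the brass blank's head at (223,252) with its arm running left to (164,248), and the white look-alike at (264,160). Next I'll measure these.

```bash
cat > h.py <<'E'
from plant import *
import cv2, numpy as np
from scipy.spatial.transform import Rotation as R
def ray(name,px,state=None):
    m=camera_model(name); K=np.array([[m['fx'],0,m['cx']],[0,m['fy'],m['cy']],[0,0,1]])
    u=cv2.undistortPoints(np.array(px,float).reshape(-1,1,2),K,m['distortion']).reshape(-1,2)
    d=np.c_[u[:,0],-u[:,1],-np.ones(len(u))]
    if name=='wrist':
        T=m['tool_from_camera']; Rt=R.from_quat(state['tcp_rot']).as_matrix()
        return Rt@T[:3,3]+state['tool_pos'], d@(Rt@T[:3,:3]).T
    return np.array(m['eye']), d@R.from_quat(m['rotation']).as_matrix().T
def onz(name,px,z,state=None):
    e,d=ray(name,px,state); return e+d*((z-e[2])/d[:,2])[:,None]
def tri(rs):
    A=0;b=0
    for e,d in rs:
        d=d[0]/np.linalg.norm(d[0]); P=np.eye(3)-np.outer(d,d); A=A+P;b=b+P@e
    return np.linalg.solve(A,b)
def hsv(im): return cv2.cvtColor(im,cv2.COLOR_RGB2HSV)
E
python3 - <<'E'
from h import *
for n in("top","scene"):
    im=cv2.imread(f"pics/{n}0.png")[:,:,::-1].copy(); H=hsv(im)
    red=((H[...,0]<4)|(H[...,0]>176))&(H[...,1]>220)&(H[...,2]>100)
    k,l,st,c=cv2.connectedComponentsWithStats(red.astype(np.uint8))
    for i in range(1,k):
        if st[i,4]>25: print(n,'red',st[i],c[i])
    ye=(H[...,0]>22)&(H[...,0]<34)&(H[...,1]>200)&(H[...,2]>150)
    k,l,st,c=cv2.connectedComponentsWithStats(ye.astype(np.uint8))
    for i in range(1,k):
        if st[i,4]>60:
            r=cv2.minAreaRect(np.argwhere(l==i)[:,::-1].astype(np.float32)); print(n,'yel',st[i],c[i],cv2.boxPoints(r).round(1).tolist())
im=cv2.imread("pics/top0.png"); a=cv2.resize(im[190:300,140:280],None,fx=3.5,fy=3.5,interpolation=cv2.INTER_CUBIC); b=cv2.resize(im[140:310,290:410],(272,385),interpolation=cv2.INTER_CUBIC)
cv2.imwrite("pics/crop1.png",np.hstack([a,b]))
E
```

```text
top yel [343 245   6  40  74] [344.97297297 265.35135135] [[342.1000061035156, 283.8999938964844], [345.6000061035156, 244.89999389648438], [348.1000061035156, 245.10000610351562], [344.6000061035156, 284.1000061035156]]
scene red [320 245  11  13 115] [325.         251.14782609]
scene yel [292 247   9  24 114] [295.85087719 258.25438596] [[290.79998779296875, 269.79998779296875], [295.5, 246.3000030517578], [302.5, 247.6999969482422], [297.79998779296875, 271.20001220703125]]
```

View pics/crop1.png

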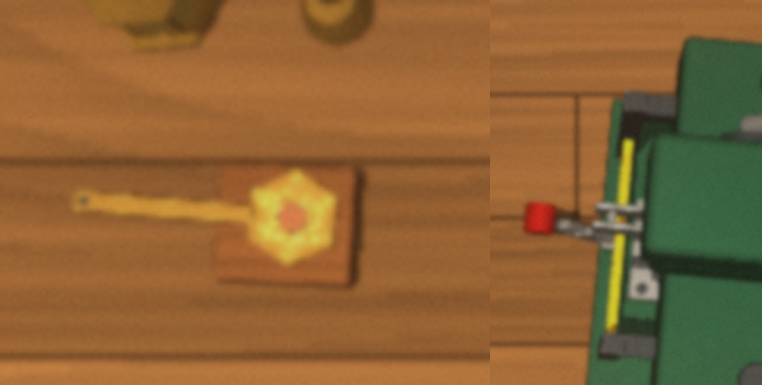

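The crops show the blank's head centre at about (223.4,251.7) and arm tip at (161.4,247), and the red knob and yellow guard edge stand out clearly.

Run:
```python
from h import *
C={}
for n in("top","scene"):
    im=cv2.imread(f"pics/{n}0.png")[:,:,::-1].copy(); H=hsv(im); x0=(300,225,330,250) if n=="top" else (310,235,340,265)
    red=((H[...,0]<5)|(H[...,0]>174))&(H[...,1]>180)&(H[...,2]>70)
    m=np.zeros_like(red); m[x0[1]:x0[3],x0[0]:x0[2]]=1; p=np.argwhere(red&m)[:,::-1]; C[n]=p.mean(0); print(n,len(p),C[n],p.min(0),p.max(0))
k=tri([ray(n,C[n]) for n in C]); print("knob tri",k, "top z.222",onz("top",C["top"],.222), onz("scene",C["scene"],.222))
im=cv2.imread("pics/top0.png")[:,:,::-1].copy(); H=hsv(im)
ye=(H[...,0]>24)&(H[...,0]<36)&(H[...,1]>150)&(H[...,2]>110); m=np.zeros_like(ye); m[195:292,338:358]=1
p=np.argwhere(ye&m)[:,::-1]; print(len(p),p.min(0),p.max(0))
w=onz("top",p,.135)[:,:2]; c=w.mean(0); v=np.linalg.svd(w-c)[2][0]; v*=np.sign(v[0]); print("guard c",c,"yaxis",v,np.degrees(np.arctan2(v[1],v[0])), 'ext',((w-c)@v).min(),((w-c)@v).max())
yaw=np.arctan2(v[1],v[0])-np.pi/2; X=np.array([np.cos(yaw),np.sin(yaw)])
print("press yaw",yaw,"X",X,"pivot",k[:2]+.0627*X,"nest",k[:2]+.1447*X, "guard from knob (exp .0737)",(c-k[:2])@X)
h=onz("top",[223.4,251.7],.036)[0];t=onz("top",[161.4,247.1],.038)[0];print("head",h,"tip",t,np.linalg.norm(h-t),'yaw',np.arctan2(*(h-t)[1::-1]))
```

```text
top 146 [311.73972603 236.04794521] [306 230] [318 242]
scene 135 [324.91111111 251.43703704] [319 245] [330 258]
knob tri [ 0.58060143 -0.02213105  0.2254282 ] top z.222 [[ 0.58103577 -0.02172907  0.222     ]] [[ 0.57837878 -0.02246168  0.222     ]]
356 [341 201] [352 285]
guard c [ 0.57450468 -0.09467976] yaxis [ 0.99569981 -0.09263851] -5.315417150557826 ext -0.0884716631516935 0.095430801433529
press yaw -1.6635678571891057 X [-0.09263851 -0.99569981] pivot [ 0.57479299 -0.08456142] nest [ 0.56719663 -0.16620881] guard from knob (exp .0737) 0.07280153382251821
head [0.56845855 0.19026261 0.036     ] tip [0.57898396 0.33448155 0.038     ] 0.14461634069551643 yaw -1.643649338526025
```

Call:
send_rows(motion=[4.5, 3.7, -0.4, 0, 0, 0, 8.5, 4.5, 3.7, -0.4, 0, 0, 0, 8.5, 4.5, 3.7, -0.4, 0, 0, 0, 8.5, 4.5, 3.7, -0.4, 0, 0, 0, 8.5, 4.5, 3.7, -0.4, 0, 0, 0, 8.5, 4.5, 3.7, -0.4, 0, 0, 0, 8.5, 4.5, 3.7, -0.4, 0, 0, 0, 8.5, 4.5, 3.7, -0.4, 0, 0, 0, 8.5, 4.5, 3.7, -0.4, 0, 0, 0, 8.5, 4.5, 3.7, -0.4, 0, 0, 0, 8.5, 4.5, 3.7, -0.4, 0, 0, 0, 8.5, 4.5, 3.7, -0.4, 0, 0, 0.166, 8.5, 0, 0, 0, 0, 0, 0.167, 8.5, 0, 0, 0, 0, 0, 0.167, 8.5, 0, 0, 0, 0, 0, 0.167, 8.5, 0, 0, 0, 0, 0, 0.167, 8.5, 0, 0, 0, 0, 0, 0.167, 8.5, 0, 0, 0, 0, 0, 0.167, 8.5, 0, 0, 0, 0, 0, 0.167, 8.5, 0, 0, 0, 0, 0, 0, 8.5])

```text
time: 2.65
tool_pos: [0.5856, 0.043, 0.2981]
tcp_rot: [-0.673, 0.74, 0.0, -0.0]
contact_force: [0.2, -0.8, 0.7]
gripper_width: 0.085
```

Call:
send_rows(motion=[0, 0, 0, 0, 0.16, 0, 8.5, 0, 0, 0, 0, 0.16, 0, 8.5, 0, 0, 0, 0, 0.16, 0, 8.5, 0, 0, 0, 0, 0.16, 0, 8.5, 0, 0, 0, 0, 0.16, 0, 8.5, 0, 0, 0, 0, 0, 0, 8.5, 0, 0, 0, 0, 0, 0, 8.5])

```text
time: 3.52
tool_pos: [0.5859, 0.0433, 0.2982]
tcp_rot: [-0.621, 0.681, -0.261, -0.288]
contact_force: [-0.2, -0.5, -0.4]
gripper_width: 0.0849
```

Run:
```python
from h import *
s=read_state(); im=snapshot("wrist"); cv2.imwrite("pics/w1.png",im[:,:,::-1]); import pickle; pickle.dump(s,open("w1.pkl","wb"))
print(s['q'],s['tool_pos'],R.from_quat(s['tcp_rot']).as_matrix())
H=hsv(im); red=((H[...,0]<5)|(H[...,0]>174))&(H[...,1]>180)&(H[...,2]>70)
k,l,st,c=cv2.connectedComponentsWithStats(red.astype(np.uint8))
for i in range(1,k):
    if st[i,4]>200:
        print(st[i],c[i],onz("wrist",c[i],.222,s))
```

```text
[ 0.69875833  0.39619295 -0.26435687  0.52621053 -1.54585254 -0.98134619] [0.58588561 0.043275   0.29815373] [[-0.06375313 -0.99564515 -0.06801668]
 [-0.69500249  0.09320633 -0.71294047]
 [ 0.71617531  0.00181958 -0.69791806]]
[ 303  240   37   38 1353] [320.79896526 258.91869919] [[ 0.5792739  -0.02152763  0.222     ]]
```

View pics/w1.png

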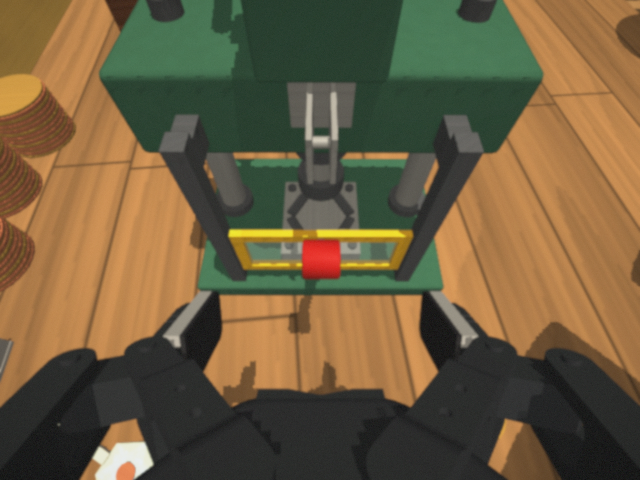

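The wrist view shows the knob centred at (321,259). The yellow frame is level and symmetric between 229 and 412, so yaw and lateral alignment are good. I'll move in and grip.

Call:
send_rows(motion=[-0.9, 0.04, 2.5, 0, 0, 0, 6, 0, 0, 2.5, 0, 0, 0, 6, 0, 0, 2.5, 0, 0, 0, 5, 0, 0, 2.5, 0, 0, 0, 5, 0, 0, 0, 0, 0, 0, 5, 0, 0, 0, 0, 0, 0, 2.2, 0, 0, 0, 0, 0, 0, 2.2, 0, 0, 0, 0, 0, 0, 2.2, 0, 0, 0, 0, 0, 0, 2.2, 0, 0, 0, 0, 0, 0, 2.2])

```text
time: 4.82
tool_pos: [0.5795, -0.0215, 0.2235]
tcp_rot: [-0.62, 0.681, -0.263, -0.288]
contact_force: [-3.5, 2.5, 7.2]
gripper_width: 0.0249
```

Call:
send_rows(motion=[0.44, 0, -0.43, 0, 0, 0, 2, 0.95, 0, -0.92, 0, 0, 0, 2, 0.95, 0, -0.92, 0, 0, 0, 2, 0.95, 0, -0.92, 0, 0, 0, 2, 0.95, 0, -0.92, 0, 0, 0, 2, 0.95, 0, -0.92, 0, 0, 0, 2, 0.95, 0, -0.95, 0, 0, 0, 2, 0, 0, 0, 0, 0, 0, 2, 0, 0, 0, 0, 0, 0, 2])

```text
time: 5.95
tool_pos: [0.5793, -0.0219, 0.3078]
tcp_rot: [-0.62, 0.681, -0.262, -0.288]
contact_force: [2.3, 0.2, -4.6]
gripper_width: 0.0251
```

Call:
send_rows(motion=[0.58, 0, 0.17, 0, 0, 0, 2, 0.57, 0, 0.18, 0, 0, 0, 2, 0.55, 0, 0.23, 0, 0, 0, 2, 0.55, 0, 0.24, 0, 0, 0, 2, 0.53, 0, 0.28, 0, 0, 0, 2, 0.52, 0, 0.29, 0, 0, 0, 2, 0, 0, 0, 0, 0, 0, 2])

```text
time: 6.82
tool_pos: [0.576, -0.0553, 0.3222]
tcp_rot: [-0.619, 0.682, -0.262, -0.288]
contact_force: [3.3, 2.9, -4.5]
gripper_width: 0.0253
```

Call:
send_rows(motion=[0.42, 0, 0.3, 0, 0, 0, 2, 0.42, 0, 0.3, 0, 0, 0, 2, 0.42, 0, 0.3, 0, 0, 0, 2, 0, 0, 0, 0, 0, 0, 2])

```text
time: 7.32
tool_pos: [0.5759, -0.0635, 0.324]
tcp_rot: [-0.623, 0.681, -0.261, -0.283]
contact_force: [-16.1, 50.6, 1.4]
gripper_width: 0.0253
```

Call:
send_rows(motion=[-0.42, 0, -0.3, 0, 0, 0, 2, -0.42, 0, -0.3, 0, 0, 0, 2, -0.42, 0, -0.3, 0, 0, 0, 2, 0, 0, 0, 0, 0, 0, 2, 0.57, 0, -0.56, 0, 0, 0, 2, 0, 0, 0, 0, 0, 0, 2])

```text
time: 8.07
tool_pos: [0.5758, -0.0562, 0.3307]
tcp_rot: [-0.619, 0.681, -0.263, -0.289]
contact_force: [5.8, -4.3, -5.1]
gripper_width: 0.025
```

Run:
```python
from h import *
s=read_state(); im=snapshot("wrist"); sc=snapshot("scene"); cv2.imwrite("pics/w2.png",np.hstack([im[60:420,140:500,::-1],cv2.resize(sc[130:370,190:350],(400,600),interpolation=cv2.INTER_CUBIC)[100:460,:,::-1]]))
print(s['tool_pos'],R.from_quat(s['tcp_rot']).as_matrix(),s['contact_force'])
H=hsv(im); red=((H[...,0]<5)|(H[...,0]>174))&(H[...,1]>180)&(H[...,2]>70)
k,l,st,c=cv2.connectedComponentsWithStats(red.astype(np.uint8))
for i in range(1,k):
    if st[i,4]>200: print(st[i],c[i],onz("wrist",c[i],s['tool_pos'][2],s))
```

```text
[ 0.57581346 -0.05623099  0.33069961] [[-6.65627985e-02 -9.95357492e-01 -6.95187461e-02]
 [-6.91457679e-01  9.62460004e-02 -7.15976945e-01]
 [ 7.19343917e-01  4.11841752e-04 -6.94653985e-01]] [ 5.78828658 -4.25812521 -5.09800676]
[ 286  295   69   68 4454] [319.77525819 328.818141  ] [[ 0.57647472 -0.05146498  0.33069961]]
```

View pics/w2.png

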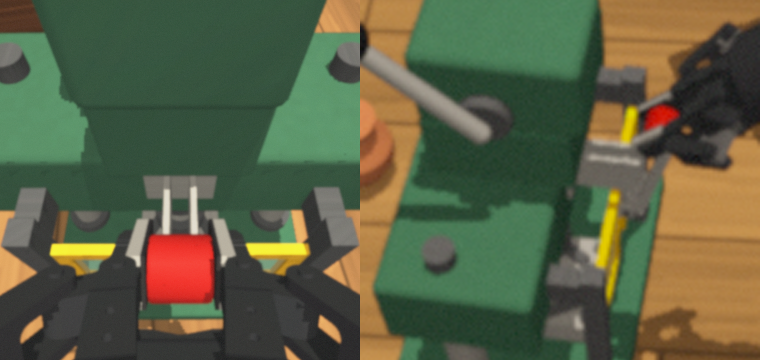

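The fingers hold the knob squarely. It has slipped about 4 mm forward in the pads from the blocked push. The contact angle suggests the pin met the bar above the mouth, so I've raised 8 mm and will retry.

Call:
send_rows(motion=[0.42, 0, 0.3, 0, 0, 0, 2, 0.42, 0, 0.3, 0, 0, 0, 2, 0.42, 0, 0.3, 0, 0, 0, 2, 0, 0, 0, 0, 0, 0, 2])

```text
time: 8.68
tool_pos: [0.5746, -0.0702, 0.3326]
tcp_rot: [-0.62, 0.682, -0.262, -0.288]
contact_force: [4.2, 2.9, -6.0]
gripper_width: 0.025
```

Call:
send_rows(motion=[0.34, 0, 0.3, 0, 0, 0, 2, 0.34, 0, 0.3, 0, 0, 0, 2, 0.34, 0, 0.3, 0, 0, 0, 2, 0, 0, 0, 0, 0, 0, 2])

```text
time: 9.18
tool_pos: [0.5734, -0.0835, 0.3337]
tcp_rot: [-0.62, 0.682, -0.262, -0.288]
contact_force: [4.3, 3.5, -5.0]
gripper_width: 0.0248
```

Call:
send_rows(motion=[0.21, 0, 0.21, 0, 0, 0, 2, 0.14, 0, 0.14, 0, 0, 0, 2, 0, 0, 0, 0, 0, 0, 2])

```text
time: 9.55
tool_pos: [0.5729, -0.0882, 0.3338]
tcp_rot: [-0.62, 0.681, -0.262, -0.288]
contact_force: [2.5, 4.2, -5.4]
gripper_width: 0.0251
```

Call:
send_rows(motion=[-0.29, 0, 0.28, 0, 0, 0, 2, -0.29, 0, 0.28, 0, 0, 0, 2, -0.29, 0, 0.28, 0, 0, 0, 2, 0, 0, 0, 0, 0, 0, 2])

```text
time: 10.05
tool_pos: [0.573, -0.088, 0.3212]
tcp_rot: [-0.62, 0.681, -0.262, -0.288]
contact_force: [3.7, 3.7, -6.2]
gripper_width: 0.0251
```

Call:
send_rows(motion=[-0.21, 0, 0.21, 0, 0, 0, 2, -0.15, 0, 0.14, 0, 0, 0, 2, 0, 0, 0, 0, 0, 0, 2])

```text
time: 10.42
tool_pos: [0.573, -0.0883, 0.3188]
tcp_rot: [-0.619, 0.681, -0.263, -0.288]
contact_force: [0.5, 6.6, 5.5]
gripper_width: 0.0251
```

Upward force took over the weight at knob height ≈ pin + 44, so the bar is hooked. Releasing and backing out.

Call:
send_rows(motion=[0.0, 0, 0, 0, 0, 0, 3.2, 0, 0, 0, 0, 0, 0, 4.5, 0, 0, 0, 0, 0, 0, 5.5, 0, 0, -0.5, 0, 0, 0, 5.5, 0, 0, -2, 0, 0, 0, 5.5, 0, 0, -3, 0, 0, 0, 5.5, 0, 0, -4, 0, 0, 0, 5.5, 0, 0, -4, 0, 0, 0, 5.5, 0, 0, 0, 0, 0, 0, 5.5, 0, 0, 0, 0, 0, 0, 5.5])

```text
time: 11.68
tool_pos: [0.5818, 0.0081, 0.4102]
tcp_rot: [-0.62, 0.681, -0.262, -0.288]
contact_force: [0.5, -0.5, -0.2]
gripper_width: 0.0549
```

Run:
```python
from h import *
s=read_state(); im=snapshot("wrist"); sc=snapshot("top"); cv2.imwrite("pics/w3.png",np.hstack([im[60:420,140:500,::-1],cv2.resize(sc[180:300,140:280],(420,360),interpolation=cv2.INTER_CUBIC)[:,:,::-1]]))
print(s['tool_pos'],s['contact_force'])
H=hsv(im); red=((H[...,0]<5)|(H[...,0]>174))&(H[...,1]>180)&(H[...,2]>70)
k,l,st,c=cv2.connectedComponentsWithStats(red.astype(np.uint8))
for i in range(1,k):
    if st[i,4]>200: print(st[i],c[i],onz("wrist",c[i],.318,s))
ye=(H[...,0]>24)&(H[...,0]<36)&(H[...,1]>150)&(H[...,2]>110)
k,l,st,c=cv2.connectedComponentsWithStats(ye.astype(np.uint8))
for i in range(1,k):
    if st[i,4]>200: print('y',st[i],c[i])
```

```text
[0.58178055 0.00809792 0.41017572] [ 0.48347295 -0.54207088 -0.15471321]
[ 303  225   34   33 1078] [319.65213358 240.85343228] [[ 0.57368831 -0.08080077  0.318     ]]
y [232 275  64   9 492] [262.87398374 278.54065041]
y [332 275  72   9 536] [367.79850746 278.58395522]
```

View pics/w3.png

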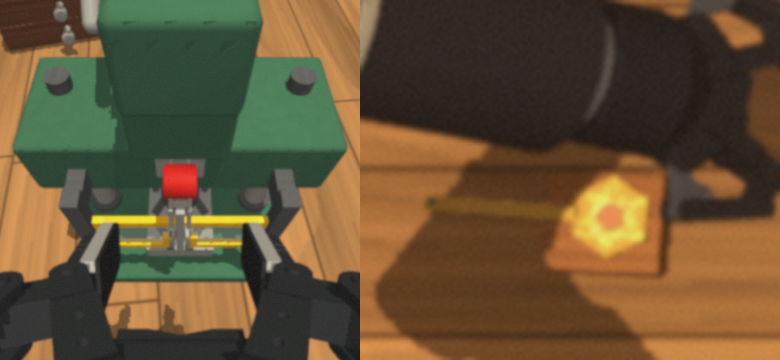

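The guard is hung: the knob is upright at (0.574,-0.081), the yellow frame is raised and nothing is touching it. Next I'll look at the blank.

Call:
send_rows(motion=[-4.95, 0.37, -1.1, 0, 0, 0, 5.5, -4.95, 0.37, -1.1, 0, 0, 0, 5.5, -4.95, 0.37, -1.1, 0, 0, 0, 5.5, -4.95, 0.37, -1.1, 0, 0, 0, 5.5, -4.95, 0.37, -1.1, 0, 0, 0, 5.5, -4.95, 0.37, -1.1, 0, 0, 0, 5.5, -4.95, 0.37, -1.1, 0, 0, 0, 5.5, -4.95, 0.37, -1.1, 0, 0, 0, 5.5, -4.95, 0.37, -1.1, 0, -0.1, 0, 5.5, 0, 0, 0, 0, -0.1, 0, 5.5, 0, 0, 0, 0, 0, 0, 5.5, 0, 0, 0, 0, 0, 0, 5.5])

```text
time: 13.28
tool_pos: [0.5851, 0.39, 0.1602]
tcp_rot: [-0.642, 0.707, -0.199, -0.219]
contact_force: [0.2, 0.4, -0.2]
gripper_width: 0.055
```

Run:
```python
from h import *
import pickle
s=read_state(); im=snapshot("wrist"); cv2.imwrite("pics/w4.png",im[:,:,::-1]); pickle.dump(s,open("w4.pkl","wb"))
print(s['tool_pos'],R.from_quat(s['tcp_rot']).as_matrix().round(4).tolist(),s['contact_force'])
print("lantern top",onz("top",[182,183],.145))
H=hsv(im); print(H[::40,::80].shape)
ye=(H[...,0]>19)&(H[...,0]<34)&(H[...,1]>170)&(H[...,2]>120)
k,l,st,c=cv2.connectedComponentsWithStats(ye.astype(np.uint8))
for i in range(1,k):
    if st[i,4]>200: print('y',st[i],c[i])
```

```text
[0.5851231  0.38999077 0.16022285] [[-0.0788, -0.9954, -0.0544], [-0.8205, 0.0957, -0.5636], [0.5662, 0.0002, -0.8242]] [ 0.17891104  0.40199298 -0.23181184]
lantern top [[0.70717702 0.26300766 0.145     ]]
(12, 8, 3)
```

View pics/w4.png

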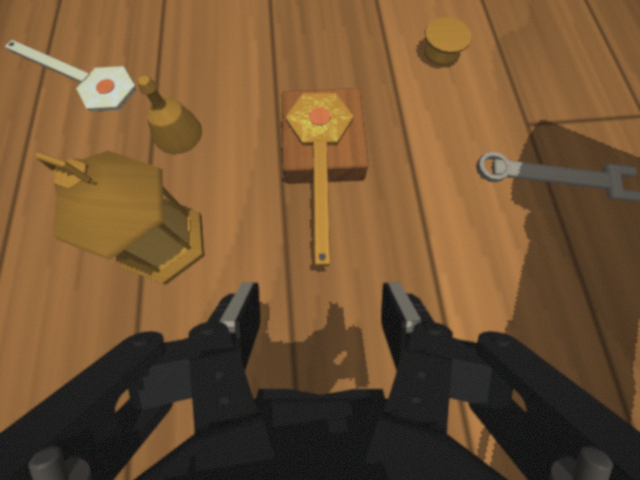

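The wrist view shows the blank's head disc at (320,116) and its arm running down to its tip at (321,264), centred between the fingers. The lantern (130,215) is clear to the left.

Run:
```python
from h import *
import pickle
s=pickle.load(open("w4.pkl","rb")); im=cv2.imread("pics/w4.png")[:,:,::-1].copy(); H=hsv(im)
for r in (150,170,200,230,250,260): print(r,H[r,308:336:2].tolist()) if r==230 else 0
roi=np.zeros(H.shape[:2],bool); roi[100:132,300:340]=1
d=roi&(H[...,0]<12)&(H[...,1]>120)
p=np.argwhere(d)[:,::-1]; hc=onz("wrist",p.mean(0),.036,s)[0]; print("disc",len(p),p.mean(0),hc)
g=im.astype(float); 
pts=[]
for r in range(195,256):
    row=H[r,300:345]; m=(row[:,0]>=19)&(row[:,1]>150)&(row[:,2]>110); c=np.flatnonzero(m)+300
    if len(c)>4: pts.append([c.mean(),r,len(c)])
pts=np.array(pts); print(len(pts),pts[::10])
w=onz("wrist",pts[:,:2],.038,s); c=w.mean(0); v=np.linalg.svd(w[:,:2]-c[:2])[2][0]; v*=-np.sign(v[1]); print("arm dir X",v,np.arctan2(v[1],v[0]),c)
print("arm pt from head",hc[:2]-.115*v, "lateral of head vs arm line",(hc[:2]-c[:2])@[-v[1],v[0]], "dist head tip", np.linalg.norm(hc[:2]-onz("wrist",[321.5,264],.038,s)[0,:2]))
Rt=R.from_quat(s['tcp_rot']).as_matrix(); t=np.r_[hc[:2]-.115*v,.034]; print("tool delta cm",Rt.T@(t-s['tool_pos'])*100,"tool x yaw",np.arctan2(Rt[1,0],Rt[0,0]),'y yaw',np.arctan2(Rt[1,1],Rt[0,1])+np.pi/2)
```

```text
230 [[15, 150, 143], [16, 152, 124], [15, 144, 87], [18, 164, 131], [18, 170, 188], [18, 170, 191], [19, 170, 186], [18, 170, 189], [19, 169, 190], [18, 171, 192], [18, 166, 166], [15, 149, 145], [15, 147, 153], [15, 150, 156]]
disc 239 [319.09205021 115.88702929] [0.56693929 0.18998253 0.036     ]
34 [[319.8        195.           5.        ]
 [319.8        218.           5.        ]
 [321.5        236.           6.        ]
 [321.57142857 249.           7.        ]]
arm dir X [-0.06083365 -0.99814792] -1.6316675569492456 [0.57612705 0.30516573 0.038     ]
arm pt from head [0.57393516 0.30476954] lateral of head vs arm line -0.00216373459761584 dist head tip 0.14681195418440768
tool delta cm [-0.06687907  0.2948992  15.26790489] tool x yaw -1.6665328597522502 y yaw 4.616498955027744
```

Run:
```python
from h import *
import pickle
s=pickle.load(open("w4.pkl","rb")); im=cv2.imread("pics/w4.png")[:,:,::-1].copy(); H=hsv(im)
roi=np.zeros(H.shape[:2],np.uint8); roi[85:270,280:360]=1
m=((H[...,0]>=17)&(H[...,1]>=158)&(H[...,2]>110)&(roi>0)).astype(np.uint8)
hd=m.copy(); hd[145:]=0; q=cv2.convexHull(np.argwhere(hd)[:,::-1].astype(np.int32)); M=cv2.moments(q); print("hull c",M['m10']/M['m00'],M['m01']/M['m00'],q.min(0),q.max(0))
p=np.argwhere((H[100:132,300:340,0]<10)&(H[100:132,300:340,1]>120))[:,::-1]+[300,100]; print("disc",len(p),p.mean(0),p.min(0),p.max(0))
pts=[]
for r in range(150,256):
    c=np.flatnonzero(m[r,306:336])+306
    if len(c)>6: pts.append([c.mean(),r,len(c)])
pts=np.array(pts); print(len(pts),pts[::15])
hc=onz("wrist",p.mean(0),.036,s)[0]
w=onz("wrist",pts[:,:2],.038,s)[:,:2]; c=w.mean(0); v=np.linalg.svd(w-c)[2][0]; v*=-np.sign(v[1]); n=np.array([-v[1],v[0]])
print("yaw",np.arctan2(v[1],v[0]),"head lateral vs line mm",1e3*(hc[:2]-c)@n,"hc",hc)
Rt=R.from_quat(s['tcp_rot']).as_matrix(); t2=c+v*((hc[:2]-.115*v-c)@v); t=np.r_[t2,.034]; print("grasp",t,"tool delta cm",Rt.T@(t-s['tool_pos'])*100)
```

```text
hull c 319.02440914374273 118.1525248611649 [[286  93]] [[352 144]]
disc 31 [319.03225806 114.67741935] [312 110] [327 122]
105 [[319.5 150.   14. ]
 [320.  165.   13. ]
 [320.5 180.   14. ]
 [320.5 195.   14. ]
 [321.  210.   15. ]
 [321.  225.   15. ]
 [322.  240.   15. ]]
yaw -1.651648005496533 head lateral vs line mm 0.1385369103036358 hc [0.56686312 0.18857402 0.036     ]
grasp [0.57601285 0.30320953 0.034     ] tool delta cm [ 0.0447446   0.07314857 15.34452736]
```

Call:
send_rows(motion=[0.04, 0.07, 3.5, 0.008, 0, -0.012, 5, 0, 0, 3.5, 0, 0, 0, 4.5, 0, 0, 3.5, 0, 0, 0, 4, 0, 0, 3, 0, 0, 0, 4, 0, 0, 1.8, 0, 0, 0, 4, 0, 0, 0, 0, 0, 0, 4, 0, 0, 0, 0, 0, 0, 0.8, 0, 0, 0, 0, 0, 0, 0.8, 0, 0, 0, 0, 0, 0, 0.8, 0, 0, 0, 0, 0, 0, 0.8, 0, 0, 0, 0, 0, 0, 0.8, 0, 0, 0, 0, 0, 0, 0.8])

```text
time: 14.82
tool_pos: [0.5775, 0.3051, 0.0345]
tcp_rot: [-0.648, 0.702, -0.2, -0.217]
contact_force: [1.3, 3.6, 4.2]
gripper_width: 0.011
```

Call:
send_rows(motion=[0.3, 0, -0.43, 0, 0, 0, 0.5, 0.68, 0, -0.99, 0, 0, 0, 0.5, 0.9, 0, -1.31, 0, 0, 0, 0.5, 0.9, 0, -1.31, 0, 0, 0, 0.5, 0.9, 0, -1.32, 0, 0, 0, 0.5, 0, 0, 0, 0, 0, 0, 0.5, 0, 0, 0, 0, 0, 0, 0.5])

```text
time: 15.7
tool_pos: [0.5768, 0.3044, 0.0988]
tcp_rot: [-0.648, 0.702, -0.2, -0.217]
contact_force: [0.5, -0.3, -3.2]
gripper_width: 0.0104
```

Run:
```python
from h import *
import pickle
s=read_state(); im=snapshot("wrist"); cv2.imwrite("pics/w5.png",im[:,:,::-1]); pickle.dump(s,open("w5.pkl","wb")); t=snapshot("scene"); cv2.imwrite("pics/s5.png",t[:,:,::-1])
print(s['tool_pos'],R.from_quat(s['tcp_rot']).as_matrix().round(4).tolist(),s['contact_force'],s['wrist_torque'])
```

```text
[0.57682963 0.30436382 0.0988499 ] [[-0.0663, -0.9967, -0.046], [-0.8227, 0.0807, -0.5628], [0.5646, 0.0005, -0.8253]] [ 0.50526414 -0.29933727 -3.17036501] [ 2.51257465 -0.20697845 -0.07036397]
```

View pics/w5.png

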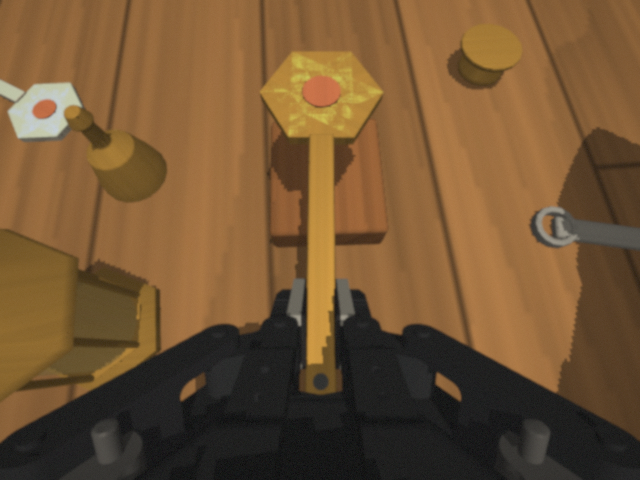

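The blank is held with its arm straight between the pads. The head disc is at (321,91) and the head corners at 262 and 382. I'll compute the droop.

Run:
```python
from h import *
import pickle
s=pickle.load(open("w5.pkl","rb")); im=cv2.imread("pics/w5.png")[:,:,::-1].copy(); H=hsv(im)
r=H[70:115,295:350]; p=np.argwhere((r[...,0]<9)&(r[...,1]>130))[:,::-1]+[295,70]; (cx,cy),_=cv2.minEnclosingCircle(p.astype(np.float32)); print(len(p),p.mean(0),(cx,cy))
Rt=R.from_quat(s['tcp_rot']).as_matrix()
for d in (.112,.115,.118):
    e,dr=ray("wrist",p.mean(0),s); u=dr[0]/np.linalg.norm(dr[0]); o=e-s['tool_pos']; L2=d*d+.002**2
    b=u@o; t=-b+np.sqrt(b*b-(o@o-L2)); P=e+t*u; v=P-s['tool_pos']; depth=t*(u@Rt@camera_model('wrist')['tool_from_camera'][:3,:3]@[0,0,-1])
    print(d,P,"pitch(+up)",np.arcsin(v[2]/d)-.002/d,"yaw",np.arctan2(v[1],v[0]),'depth',depth)
# two-view check with scene
t=cv2.imread("pics/s5.png")[:,:,::-1].copy(); Ht=hsv(t); rr=Ht[250:320,370:450]; q=np.argwhere((rr[...,0]<9)&(rr[...,1]>130)&(rr[...,2]>100))[:,::-1]+[370,250]; print("scene disc",len(q),q.mean(0))
if len(q): print(tri([ray("wrist",p.mean(0),s),ray("scene",q.mean(0))]))
cv2.imwrite("pics/s5c.png",cv2.resize(t[240:330,350:500],None,fx=4,fy=4)[:,:,::-1])
```

```text
0 [nan nan] (0.0, 0.0)
0.112 [nan nan nan] pitch(+up) nan yaw nan depth nan
0.115 [nan nan nan] pitch(+up) nan yaw nan depth nan
0.118 [nan nan nan] pitch(+up) nan yaw nan depth nan
scene disc 0 [nan nan]<stdin>:4: RuntimeWarning: Mean of empty slice.
  ret = um.true_divide(
<stdin>:7: RuntimeWarning: Mean of empty slice.
<stdin>:11: RuntimeWarning: Mean of empty slice.
```

Run:
```python
from h import *
import pickle
s=pickle.load(open("w5.pkl","rb")); im=cv2.imread("pics/w5.png")[:,:,::-1].copy(); H=hsv(im)
print(H[91,321],H[91,345],H[200,320])
r=H[70:115,295:350]; p=np.argwhere(r[...,0]<=H[91,321,0]+3)[:,::-1]+[295,70]; print(len(p),p.mean(0),p.min(0),p.max(0))
Rt=R.from_quat(s['tcp_rot']).as_matrix()
for d in (.111,.115,.119):
    e,dr=ray("wrist",p.mean(0),s); u=dr[0]/np.linalg.norm(dr[0]); o=e-s['tool_pos']; L2=d*d+.002**2
    b=u@o
    if b*b<(o@o-L2): print(d,'none',np.sqrt(o@o-b*b)); continue
    for sg in (1,-1):
        t=-b+sg*np.sqrt(b*b-(o@o-L2)); P=e+t*u; v=P-s['tool_pos']; depth=t*(u@Rt@camera_model('wrist')['tool_from_camera'][:3,:3]@[0,0,-1])
        print(d,P,"pitch(+up)",np.arcsin(v[2]/d)-.002/d,"yaw",np.arctan2(v[1],v[0]),'depth',depth)
t=cv2.imread("pics/s5.png")[:,:,::-1].copy(); Ht=hsv(t)
y,x=np.mgrid[0:480,0:640]; q=np.argwhere((Ht[...,0]<=11)&(Ht[...,1]>130)&(Ht[...,2]>120)&(x>370)&(x<450)&(y>240)&(y<320))[:,::-1]; print("scene disc",len(q),q.mean(0),q.min(0),q.max(0))
```

```text
[ 10 164 198] [ 19 169 178] [ 19 172 188]
913 [321.00985761  91.02628697] [303  76] [339 106]
0.111 [0.56751173 0.19388427 0.10454608] pitch(+up) 0.033321509807823446 yaw -1.6549377080957044 depth 0.16924230483267405
0.111 [0.57560566 0.28915489 0.20881439] pitch(+up) 1.416078606617294 yaw -1.6510999694903292 depth 0.03972682947855588
0.115 [0.56716131 0.1897596  0.10003186] pitch(+up) -0.0071131593455307784 yaw -1.6549597507774323 depth 0.17484958059970426
0.115 [0.57595609 0.29327956 0.21332861] pitch(+up) 1.4581543713738017 yaw -1.649443151917166 depth 0.03411955371152566
0.119 [0.56682574 0.18580979 0.09570902] pitch(+up) -0.043203716572563985 yaw -1.6549794212766469 depth 0.18021914209072695
0.119 [0.57629165 0.29722937 0.21765145] pitch(+up) 1.4962307593303303 yaw -1.6460596140572628 depth 0.028749992220502993<stdin>:15: RuntimeWarning: Mean of empty slice.
  ret = um.true_divide(
Traceback (most recent call last):
ValueError: zero-size array to reduction operation minimum which has no identity
```

Run:
```python
from h import *
import pickle
im=cv2.imread("pics/w1.png"); s=pickle.load(open("w1.pkl","rb"))
a=cv2.resize(im[165:290,250:390],(784,700)[:2],interpolation=cv2.INTER_CUBIC)[:600]
g=cv2.convertScaleAbs(a,alpha=1.8,beta=20)
cv2.imwrite("pics/w1c.png",g)
# predicted nest pixel for reference
m=camera_model('wrist');T=m['tool_from_camera'];Rt=R.from_quat(s['tcp_rot']).as_matrix()
K=np.array([[m['fx'],0,m['cx']],[0,m['fy'],m['cy']],[0,0,1]])
yaw=-1.6655;X=np.array([np.cos(yaw),np.sin(yaw)]);Y=np.array([-X[1],X[0]])
n=np.array([.5656,-.1656]); r=.0323/np.cos(np.pi/6)
P=[np.r_[n,.065]]+[np.r_[n+r*(np.cos(t)*X+np.sin(t)*Y),.065] for t in np.radians([30,90,150,210,270,330])]
c=(np.array(P)-s['tool_pos']-Rt@T[:3,3])@(Rt@T[:3,:3]); c=c*[1,-1,-1]
px=cv2.projectPoints(c,np.zeros(3),np.zeros(3),K,m['distortion'])[0].reshape(-1,2); print(px.round(1).tolist(), ((px-[250,165])*5.6).round().tolist())
```

```text
[[320.4, 214.2], [306.9, 194.7], [292.3, 214.1], [305.8, 235.1], [335.0, 235.1], [348.5, 214.2], [334.0, 194.8]] [[394.0, 275.0], [319.0, 166.0], [237.0, 275.0], [313.0, 392.0], [476.0, 393.0], [552.0, 276.0], [470.0, 167.0]]
```

View pics/w1c.png

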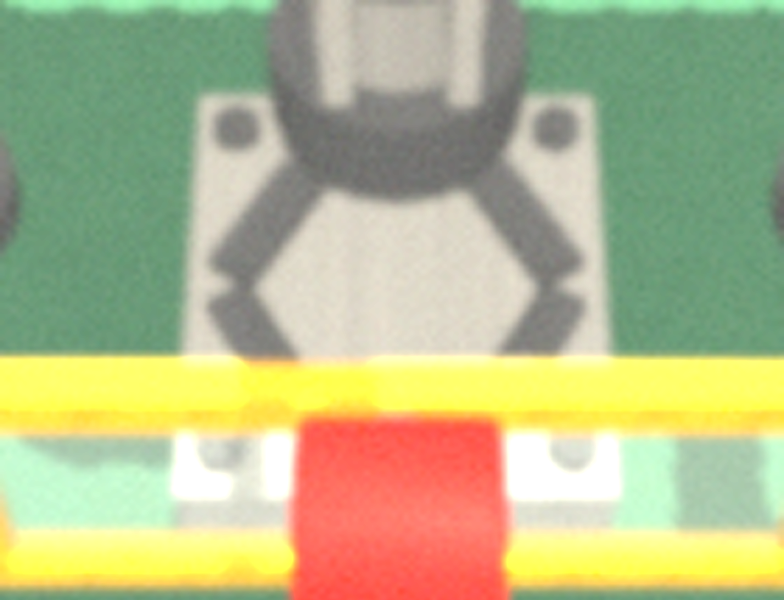

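The crop shows the recess's inner left and right corners at crop (255,284) and (540,284), and the die's front edge at row 500 from 172 to 620. The layout is symmetric about x≈397.

Run:
```python
from h import *
import pickle
s=pickle.load(open("w1.pkl","rb"))
f=lambda q:(np.array(q,float)+.5)/5.6-.5+[250,165]
for z in (.059,.062,.065):
    w=onz("wrist",f([[255,284],[540,284],[172,500],[620,500],[200,95],[595,95]]),z,s)[:,:2]
    fr=(w[2]+w[3])/2; d=w[3]-w[2]; 
    print(z,"hex c",(w[0]+w[1])/2,"wid",np.linalg.norm(w[1]-w[0]),"yaw hex",np.arctan2(*(w[0]-w[1])[::-1])-np.pi/2,"front mid",fr,"yawfr",np.arctan2(*(-d)[::-1])-np.pi/2,"rear mid",(w[4]+w[5])/2,"axis yaw",np.arctan2(*((w[4]+w[5])/2-fr)[::-1]), "nest from front",fr+.055*np.array([np.cos(-1.6655),np.sin(-1.6655)]))
```

```text
0.059 hex c [ 0.56517054 -0.16782749] wid 0.06854652153312225 yaw hex -1.6627934692305548 front mid [ 0.57098411 -0.10961663] yawfr -1.6631125533099274 rear mid [ 0.55969344 -0.22590184] axis yaw -1.6675875824968407 nest from front [ 0.56578319 -0.16437017]
0.062 hex c [ 0.56536953 -0.1658092 ] wid 0.06799894659440922 yaw hex -1.662793469230555 front mid [ 0.57113665 -0.10806334] yawfr -1.663112553309927 rear mid [ 0.55993618 -0.22341963] axis yaw -1.6675875824968416 nest from front [ 0.56593573 -0.16281689]
0.065 hex c [ 0.56556851 -0.1637909 ] wid 0.06745137165569619 yaw hex -1.6627934692305544 front mid [ 0.5712892  -0.10651006] yawfr -1.663112553309927 rear mid [ 0.56017891 -0.22093742] axis yaw -1.6675875824968425 nest from front [ 0.56608828 -0.1612636 ]
```

Call:
send_rows(motion=[1.2, -0.11, 0.82, 0, 0, 0, 0.5, 2.4, -0.23, 1.64, 0, 0, 0, 0.5, 2.4, -0.23, 1.64, 0, 0, 0, 0.5, 2.4, -0.23, 1.64, 0, 0, 0, 0.5, 2.4, -0.23, 1.64, 0, 0, 0, 0.5, 2.4, -0.23, 1.64, 0, 0, 0, 0.5, 2.4, -0.23, 1.64, 0, 0, 0, 0.5, 1.6, -0.15, 1.1, 0, 0, 0, 0.5, 0.8, -0.08, 0.55, 0, 0, 0, 0.5, 0, 0, 0, -0.006, 0.02, 0.009, 0.5, 0, 0, 0, 0, 0, 0, 0.5, 0, 0, 0, 0, 0, 0, 0.5])

```text
time: 17.3
tool_pos: [0.5769, 0.0866, 0.0988]
tcp_rot: [-0.642, 0.703, -0.206, -0.225]
contact_force: [0.7, 0.4, -3.3]
gripper_width: 0.011
```

Run:
```python
from h import *
import pickle
s=read_state(); im=snapshot("wrist"); cv2.imwrite("pics/w6.png",im[:,:,::-1]); pickle.dump(s,open("w6.pkl","wb"))
H=hsv(im); Rt=R.from_quat(s['tcp_rot']).as_matrix()
r=H[60:125,280:365]; p=np.argwhere((r[...,0]<=13)&(r[...,1]>120)&(r[...,2]>70))[:,::-1]+[280,60]; print(len(p),p.mean(0),p.min(0),p.max(0))
t=np.array([.5762,-.0495,s['tool_pos'][2]]); print(s['tool_pos'],Rt.round(4).tolist(),"to go cm",Rt.T@(t-s['tool_pos'])*100,"Zup",Rt.T@[0,0,1],"X",Rt.T@[-.0931,-.9957,0],s['contact_force'])
```

```text
905 [321.08287293  91.07624309] [303  76] [340 106]
[0.57687702 0.08662435 0.09882608] [[-0.0734, -0.9959, -0.0524], [-0.8105, 0.0902, -0.5787], [0.5811, -0.0, -0.8139]] to go cm [11.03850542 -1.16041593  7.88085046] Zup [ 5.81051746e-01 -1.57266897e-05 -8.13866616e-01] X [0.81389824 0.00290835 0.58107426] [ 0.65320899  0.44963828 -3.33814099]
```

View pics/w6.png

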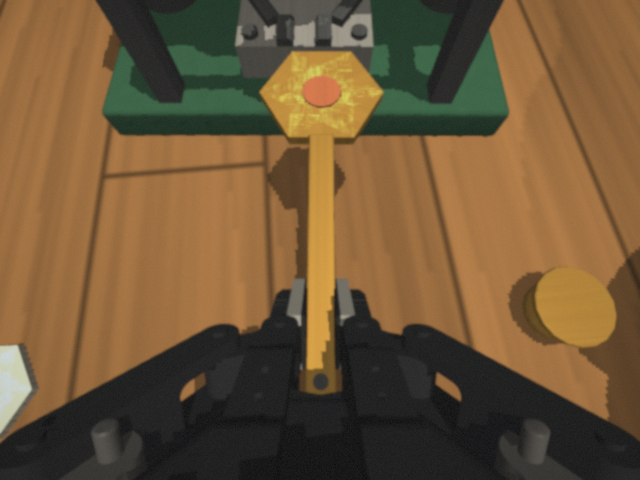

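The blank is held unchanged, with the disc still at (321,91). The die's front face spans about columns 236–373 at rows 45–77, and the green bed's front top edge spans 105–508 at row 112. I'll cross-check the lateral alignment.

Run:
```python
from h import *
import pickle
s=pickle.load(open("w6.pkl","rb")); n=np.array([.5654,-.1655]); X=np.array([-.0931,-.9957]); Y=np.array([.9957,-.0931])
for nm,px,z in (("die top",[[236,46],[373,46]],.065),("die foot",[[242,77],[369,77]],.03),("bed top",[[105,112],[508,112]],.03),("bed foot",[[119,133],[507,133]],0)):
    w=onz("wrist",px,z,s)[:,:2]; m=w.mean(0)-n; print(nm,w.tolist(),"mid rel nest X,Y mm",1e3*m@X,1e3*m@Y)
h=onz("wrist",[321.1,91.1],.0988+.002,s)[0]; m=h[:2]-n; print("head",h,"X,Y",1e3*m@X,1e3*m@Y)
```

```text
die top [[0.6189172577944575, -0.10924353484903745], [0.522523107776565, -0.1004288936808333]] mid rel nest X,Y mm -60.89824047373495 -0.35049245240094146
die foot [[0.6221842978458481, -0.11692617982072306], [0.5195744793706354, -0.10756883320866234]] mid rel nest X,Y mm -53.53363884274779 0.49802009374415973
bed top [[0.7291380129487818, -0.09194201793025497], [0.4165565446492204, -0.06350198054212788]] mid rel nest X,Y mm -88.09389701671121 -0.756876370945194
bed foot [[0.7353450252422697, -0.09568877240149973], [0.40079459717008914, -0.06535735999064804]] mid rel nest X,Y mm -84.86009241186456 -5.25302151915261
head [ 0.56593795 -0.02925721  0.1008    ] X,Y -135.70702600012214 -12.148563943896745
```

Call:
send_rows(motion=[0.55, -0.2, 0.39, 0, 0, 0, 0.5, 1.15, -0.3, 0.82, 0, 0, 0, 0.5, 1.15, -0.3, 0.82, 0, 0, 0, 0.5, 1.15, -0.2, 0.82, 0, 0, 0, 0.5, 1.15, -0.15, 0.82, 0, 0, 0, 0.5, 1.15, 0, 0.82, 0, 0, 0, 0.5, 1.15, 0, 0.82, 0, 0, 0, 0.5, 1.15, 0, 0.82, 0, 0, 0, 0.5, 1.15, 0, 0.82, 0, 0, 0, 0.5, 0.8, 0, 0.57, 0, 0, 0, 0.5, 0.5, -0.02, 0.36, 0, 0, 0, 0.5, 0, 0, 0, 0, 0, 0, 0.5, 0, 0, 0, 0, 0, 0, 0.5])

```text
time: 18.98
tool_pos: [0.5762, -0.0501, 0.0992]
tcp_rot: [-0.642, 0.703, -0.206, -0.225]
contact_force: [-0.6, 0.7, -2.4]
gripper_width: 0.0109
```

Run:
```python
from h import *
import pickle
s=read_state(); im=snapshot("wrist"); cv2.imwrite("pics/w7.png",im[:,:,::-1]); pickle.dump(s,open("w7.pkl","wb"))
Rt=R.from_quat(s['tcp_rot']).as_matrix()
t=np.array([.5762,-.0495,s['tool_pos'][2]]); print(s['tool_pos'],"to go cm",Rt.T@(t-s['tool_pos'])*100,"Zup",Rt.T@[0,0,1],s['contact_force'],s['gripper_width'])
```

```text
[ 0.57619996 -0.05012764  0.09915767] to go cm [-0.05087467  0.00569898 -0.03631285] Zup [ 5.80938901e-01 -2.92116071e-04 -8.13947117e-01] [-0.63919659  0.67825348 -2.40724614] 0.010917843321697644
```

View pics/w7.png

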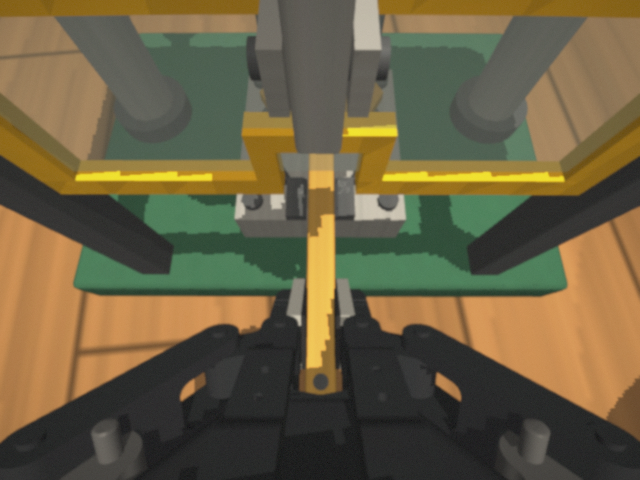

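The arm is centred over the channel (columns 307–335, with the die at 236–404), under the raised guard. Lowering.

Call:
send_rows(motion=[-0.35, 0, 0.49, 0, 0, 0, 0.5, -0.35, 0, 0.49, 0, 0, 0, 0.5, -0.35, 0, 0.49, 0, 0, 0, 0.5, -0.35, 0, 0.49, 0, 0, 0, 0.5, 0, 0, 0, 0, 0, 0, 0.5])

```text
time: 19.65
tool_pos: [0.5757, -0.0506, 0.0745]
tcp_rot: [-0.642, 0.703, -0.206, -0.226]
contact_force: [0.6, -0.5, -3.6]
gripper_width: 0.011
```

Run:
```python
from h import *
s=read_state(); print(s['tool_pos'],s['contact_force'],s['wrist_torque'])
s7=__import__('pickle').load(open("w7.pkl","rb")); n=np.array([.5654,-.1655]); X=np.array([-.0931,-.9957]); Y=np.array([.9957,-.0931])
im=cv2.imread("pics/w7.png").astype(int)
print("col140 rows",[(r,im[r,140].tolist()) for r in range(278,300,2)]); print("col260",[(r,im[r,260].tolist()) for r in range(206,244,3)])
for z,px in ((.03,[320,288]),(.065,[320,221]),(.03,[320,237])): m=onz("wrist",px,z,s7)[0,:2]-n; print(px,1e3*m@X,1e3*m@Y)
```

```text
[ 0.57565525 -0.05063581  0.07448808] [ 0.55145813 -0.48136203 -3.56860644] [ 2.56054109 -0.21143274  0.01221432]
col140 rows [(278, [93, 129, 79]), (280, [92, 128, 78]), (282, [92, 128, 80]), (284, [88, 124, 75]), (286, [84, 115, 70]), (288, [71, 97, 59]), (290, [52, 72, 46]), (292, [49, 63, 41]), (294, [51, 70, 61]), (296, [74, 119, 160]), (298, [84, 142, 199])]
col260 [(206, [71, 77, 79]), (209, [104, 112, 116]), (212, [104, 113, 117]), (215, [105, 115, 118]), (218, [103, 113, 116]), (221, [83, 89, 92]), (224, [81, 89, 91]), (227, [84, 90, 93]), (230, [84, 92, 95]), (233, [84, 91, 93]), (236, [78, 87, 84]), (239, [57, 77, 50]), (242, [56, 76, 49])]
[320, 288] -89.86356433376434 0.2355824585600659
[320, 221] -58.59735903362631 0.2883848573972019
[320, 237] -55.43139150562367 0.3208450111634983
```

Call:
send_rows(motion=[-0.3, 0, 0.25, 0, 0, 0, 0.5, -0.15, 0, 0.21, 0, 0, 0, 0.5, 0, 0, 0, 0, 0, 0, 0.5])

```text
time: 20.02
tool_pos: [0.576, -0.0495, 0.0686]
tcp_rot: [-0.642, 0.703, -0.206, -0.225]
contact_force: [-0.0, -0.4, -2.5]
gripper_width: 0.0108
```

Call:
send_rows(motion=[-0.12, 0, 0.16, 0, 0, 0, 0.5, -0.12, 0, 0.16, 0, 0, 0, 0.5, 0, 0, 0, 0, 0, 0, 0.5])

```text
time: 20.4
tool_pos: [0.5759, -0.0494, 0.0646]
tcp_rot: [-0.642, 0.703, -0.206, -0.225]
contact_force: [-0.6, -0.2, -2.4]
gripper_width: 0.0105
```

Call:
send_rows(motion=[-0.06, 0, 0.08, 0, 0, 0, 0.5, -0.06, 0, 0.08, 0, 0, 0, 0.5, 0, 0, 0, 0, 0, 0, 0.5])

```text
time: 20.78
tool_pos: [0.5761, -0.0493, 0.0629]
tcp_rot: [-0.642, 0.703, -0.206, -0.225]
contact_force: [-0.8, 1.3, 0.1]
gripper_width: 0.0105
```

Call:
send_rows(motion=[0, 0, 0, 0, 0, 0, 1.6, 0, 0, 0, 0, 0, 0, 2.4, 0, 0, 0, 0, 0, 0, 3.2, 0, 0, 0, 0, 0, 0, 3.2, 0, 0, -1, 0, 0, 0, 3.2, 0, 0, -2.5, 0, 0, 0, 3.2, 0, 0, -2.5, 0, 0, 0, 3.2, 0, 0, 0, 0, 0, 0, 3.2, 0, 0, 0, 0, 0, 0, 3.2])

```text
time: 21.9
tool_pos: [0.5789, -0.0146, 0.1114]
tcp_rot: [-0.642, 0.703, -0.206, -0.225]
contact_force: [-0.9, 0.2, -0.4]
gripper_width: 0.0319
```

Run:
```python
from h import *
import pickle
s=read_state(); im=snapshot("wrist"); pickle.dump(s,open("w8.pkl","wb")); cv2.imwrite("pics/w8.png",im[:,:,::-1])
print(s['tool_pos'],s['contact_force'],s['gripper_width'])
```

```text
[ 0.57892176 -0.01456968  0.11143955] [-0.90481786  0.16483444 -0.44851006] 0.03193214193572371
```

View pics/w8.png

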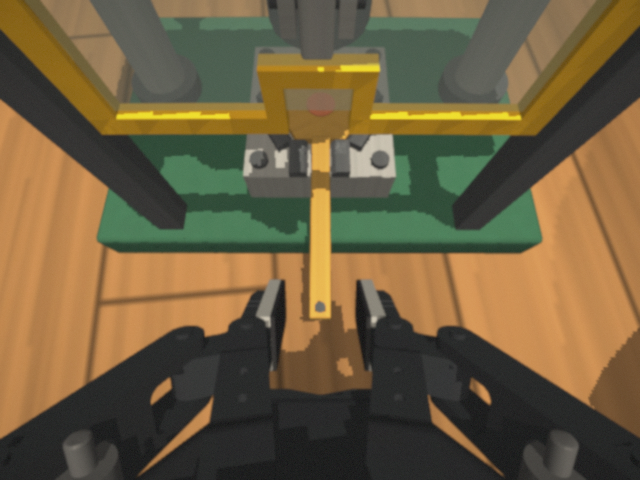

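The blank lies straight in the channel: tip at (320,318), disc seen through the panel at about (320,103), guard up. That was the last viewable picture, so I'll check numerically.

Run:
```python
from h import *
import pickle
s=pickle.load(open("w8.pkl","rb")); im=cv2.imread("pics/w8.png")[:,:,::-1].copy(); H=hsv(im)
n=np.array([.5654,-.1655]); X=np.array([-.0931,-.9957]); Y=np.array([.9957,-.0931])
r=H[90:118,298:343]; print(H[103,320],H[103,300]); p=np.argwhere((r[...,0]<=11)|(r[...,0]>170))[:,::-1]+[298,90]; print("disc",len(p),p.mean(0),p.min(0),p.max(0))
def rep(nm,px,z): 
    m=onz("wrist",px,z,s)[0,:2]-n; print(nm,z,"X,Y mm",(1e3*m@X).round(1),(1e3*m@Y).round(1))
for z in (.065,.068): rep("disc",p.mean(0),z)
m=(H[...,1]>150)&(H[...,0]>=17)&(H[...,2]>110); 
col=[(q,H[q,315].tolist()) for q in range(308,324,2)]; print(col)
for z in (.063,.067,.071): rep("tip",[320,317],z)
for q in (200,260,300):
    c=np.flatnonzero(m[q,300:342])+300; print(q,c.min() if len(c) else None,c.max() if len(c) else None, len(c)); 
    if len(c): rep("arm",[c.mean(),q],.067)
# width-based height: arm 12 mm wide
    if len(c): w=onz("wrist",[[c.min()-.5,q],[c.max()+.5,q]],.067,s); print("width mm",1e3*np.linalg.norm(w[0]-w[1]))
sc=snapshot("top"); Ht=hsv(sc); y,x=np.mgrid[0:480,0:640]
mm=(Ht[...,0]>=17)&(Ht[...,0]<28)&(Ht[...,1]>150)&(Ht[...,2]>110)&(y>225)&(y<255)&(x>290)&(x<345); print("top px",mm.sum()); cv2.imwrite("pics/t8.png",sc[:,:,::-1])
q=np.argwhere(mm)[:,::-1]
if len(q): print(q.min(0),q.max(0))
```

```text
[ 13  99 134] [ 20 100 127]
disc 159 [319.80503145 108.62264151] [310  96] [332 115]
disc 0.065 X,Y mm -4.5 -0.0
disc 0.068 X,Y mm -7.1 -0.0
[(308, [17, 102, 162]), (310, [18, 136, 174]), (312, [20, 165, 227]), (314, [21, 161, 236]), (316, [19, 165, 229]), (318, [18, 167, 170]), (320, [16, 147, 153]), (322, [16, 148, 190])]
tip 0.063 X,Y mm -146.0 -0.5
tip 0.067 X,Y mm -146.5 -0.5
tip 0.071 X,Y mm -146.9 -0.5
200 311 329 19
arm 0.067 X,Y mm -75.9 -0.3
width mm 11.683665911634684
260 309 330 22
arm 0.067 X,Y mm -114.3 -0.1
width mm 12.670184301067978
300 308 331 24
arm 0.067 X,Y mm -137.3 -0.2
width mm 13.267714620598564
top px 191
[313 243] [344 251]
```

Run:
```python
from h import *
import pickle
s=pickle.load(open("w8.pkl","rb")); im=cv2.imread("pics/w8.png")[:,:,::-1].copy(); H=hsv(im)
n=np.array([.5654,-.1655]); X=np.array([-.0931,-.9957]); Y=np.array([.9957,-.0931])
r=H[88:122,296:346,0].copy(); 
for q in range(90,122,3): print(q,H[q,298:344:3,0].tolist())
p=np.argwhere((r>=10)&(r<=15))[:,::-1]+[296,88]; 
k,l,st,c=cv2.connectedComponentsWithStats(((H[...,0]>=9)&(H[...,0]<=15)).astype(np.uint8)[85:120,296:346]); 
for i in range(1,k):
    if st[i,4]>60:
        px=c[i]+[296,85]; m=onz("wrist",px,.065,s)[0,:2]-n; print("disc",st[i],px,1e3*m@X,1e3*m@Y)
t=cv2.imread("pics/t8.png")[:,:,::-1].copy(); Ht=hsv(t); 
for q in range(238,256): print(q,Ht[q,306:334:2].tolist()) if q in(247,) else 0
mm=((Ht[...,0]>=17)&(Ht[...,1]>150)&(Ht[...,2]>110)).astype(np.uint8)
for cx in range(308,336,3): print(cx,(np.flatnonzero(mm[232:262,cx])+232).tolist())
for rr in (312,313,314): print(rr,tri([ray("wrist",[320,317.5],s),ray("top",[rr-.5,247])]))
```

```text
90 [20, 19, 19, 20, 20, 20, 21, 19, 20, 20, 19, 20, 19, 20, 20, 20]
93 [20, 20, 20, 19, 20, 18, 14, 14, 13, 14, 17, 20, 20, 21, 19, 20]
96 [21, 21, 20, 20, 15, 12, 12, 13, 12, 12, 12, 15, 20, 19, 21, 20]
99 [20, 20, 20, 17, 12, 12, 12, 12, 12, 12, 12, 12, 18, 21, 20, 20]
102 [20, 21, 20, 14, 12, 11, 12, 12, 12, 12, 12, 11, 14, 20, 20, 20]
105 [20, 20, 20, 13, 11, 11, 12, 13, 12, 12, 12, 12, 14, 21, 20, 20]
108 [20, 21, 21, 16, 12, 11, 12, 12, 12, 13, 12, 12, 17, 21, 21, 20]
111 [19, 19, 19, 18, 11, 10, 10, 10, 10, 10, 10, 11, 18, 19, 19, 19]
114 [18, 18, 19, 18, 18, 13, 11, 10, 10, 10, 14, 19, 18, 18, 18, 18]
117 [18, 18, 18, 18, 18, 19, 18, 17, 18, 18, 18, 18, 18, 18, 19, 19]
120 [18, 19, 18, 19, 18, 18, 18, 18, 18, 18, 19, 18, 19, 19, 18, 19]
disc [ 11   7  28  25 548] [320.38686131 104.16605839] -0.579828875543925 -0.41864554747549276
247 [[14, 161, 100], [15, 167, 99], [14, 162, 107], [15, 171, 139], [18, 171, 198], [19, 159, 197], [20, 171, 231], [20, 173, 234], [20, 178, 232], [20, 176, 233], [20, 174, 235], [20, 175, 236], [20, 174, 235], [20, 178, 234]]
308 []
311 []
314 [243, 244, 245, 246, 247, 248]
317 [243, 244, 245, 246, 247, 248, 249]
320 [243, 244, 245, 246, 247, 248, 249]
323 [244, 245, 246, 247, 248, 249]
326 [244, 245, 246, 247, 248, 249]
329 [244, 245, 246, 247, 248, 249, 250]
332 [244, 245, 246, 247, 248, 249, 250]
335 [245, 246, 247, 248, 249, 250]
312 [ 0.57720106 -0.01771621  0.07074917]
313 [ 0.5776692  -0.01925615  0.06145199]
314 [ 0.57813935 -0.02081433  0.0521136 ]
```

Run:
```python
from h import *
s=read_state(); print(s['time'],s['contact_force']); print(finish_job())
```

```text
22.0 [ 0.44954485 -0.80830582 -0.08555603]
the job is handed in; nothing more can be done
None
```

The guard hangs on its hooked bar and the blank lies in the die. I handed the job in at 22.0 s of the 61 s allowed, and no verdict was reported.

**What I did**
- **Guard:** I lifted it by the knob with the hand leaned back 0.8 rad. The first swing was blocked, with about 50 N of push. I backed out, raised the bar 8 mm, and the pin entered freely on the second try. I lowered the bar until the pin carried the weight, then let go.
- **Blank:** I took it by its arm, carried it under the raised guard and lowered it until the die carried its weight. Then I released it and backed off.

**Last checks**
- **Guard and bar:** the last wrist picture shows the guard still raised. The bar was upright when I released it.
- **Head position:** about 0.6 mm from my estimate of the recess centre, where 4 mm is allowed. My estimates of the recess centre along the press's x axis differed by a few mm (the die's front edge disagreed most). The arm lies straight in the channel and sticks out of the front.
- **Head height:** the distance between head and arm tip came out at 145.7 mm, against 145 mm for a level blank on the floor, so it looks fully home. The height check on the tip from two cameras was coarse (about 61–71 mm for the 67 mm expected).
- **Check that disagreed:** the arm's apparent width grew from 11.7 to 13.3 mm towards the tip. I put this down to blur and shadow, because the other checks fit a level blank.
- **Contact and bystanders:** the final force reading was under 1 N, which is noise. The hand kept clear of the other wares, but I did not measure their positions at the end.

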